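Press and hold a freshly glued block in the bench glue press

TASK

Swing the clamp lever out to free the carriage of the glue press, slide the carriage until its round pad is centred over the short block, and lock it there with the clamp lever again. Then push the spring-return press lever down past its first two notches into the third of its four and finish while still holding it there, with the pad pressing the short block onto the board. Leave both blocks lying where they are and do not disturb the glue bottle or the loose bench block.

Things in the scene. Friction and masses are not known exactly. Their poses are not given: they have to be found in the camera images.
- press_bed: Fixed base of the glue press, a grey plate 210 (x) x 430 (y) x 18 mm, at a small yaw. Origin on the bench top. Its y axis runs along the aluminium rail, +y to the robot's left; -x faces the robot. A plywood board, top 36 mm above the bench, is fixed on it under the pad. The rail lies at x = 45 mm, 48 mm high; carriage, levers and pad travel along it.
- carriage (a joint): Position of the grey carriage along the rail in m, -0.11 to 0.11, growing to the bed's +y; it equals the bed-frame y of the pad, slide knob and press pivot. Locked, a brake holds it (against 40 N and more); free, it slides with about 8 N of friction and stays where it is left.
- slide_knob (a point): Centre of the top of the black round knob on top of the press column, diameter 30 mm, 36 mm tall, fixed to the carriage, axis vertical; its top is 226 mm above the bench. Take it from above to slide the carriage.
- clamp_lever (a joint): Angle in rad about a vertical axis, anticlockwise from above. 0 (stop, start): lever in line with the rail, pointing to the bed's +y, carriage locked. 1.2 to 1.3 (other stop): pointing to the bed's -x, across the rail, carriage free. Locked below 0.15, free above 1.0. Needs 1 to 3 N at the knob; stays where it is left.
- clamp_knob (a point): Centre of the top of the clamp lever's upright black knob (18 mm diameter, 31 mm tall, top 154 mm above the bench), 55 mm from the lever's axis. Moves with the lever; the knob itself spins freely on its pin, so a gripper may hold it and follow the arc without turning.
- clamp_axis (a point): Point on the clamp lever's vertical axis at the height of clamp_knob; on the carriage, 85 mm to +y of the slide knob and 15 mm to +x in the bed's frame.
- press_lever (a joint): Angle in rad: 0 at rest (grip raised 0.45 rad above level, pointing to the bed's -y), grows as it is pushed down, level at 0.45, stop at 0.8. Notches (light clicks) at 0.2, 0.4, 0.6 (third), 0.8, shown by four dark dots on the fixed index plate behind the lever, first at the top. A spring returns it to 0 from every notch; 0.6 takes about 10 N at the grip.
- press_grip (a point): Middle of the press lever's black cylindrical grip, 22 mm diameter and 54 mm long, 140 mm from the pivot, on the axis of the grip. It moves on an arc in the bed's y-z plane; push it down from above.
- press_pivot (a point): Pivot of the press lever, 150 mm above the bench, axis along the bed's x; on the front of the carriage head, 38 mm in front of the pad.
- press_handle: The press lever's flat steel arm and black grip, which turn together about press_pivot; origin at the pivot, grip along its own -y.
- pad_face (a point): Centre of the underside of the round rubber-faced pad, 30 mm diameter, under the head of the press; 86 mm above the bench at rest. It goes down 40 mm per rad of press lever and yields on a spring of 700 N/m: it meets the short block near the second notch and presses about 6 N in the third.
- pad: The same pad as a body; origin at the centre of its underside.
- short_block: The block to be pressed: plain wood, 50 x 75 x 34 mm, loose on the plywood board, its 75 mm side across the rail; origin at the centre of its underside, its own y axis along the 75 mm side. It lies at either end of the board.
- long_block: A bystander: narrower, longer wood block, 38 x 160 x 28 mm, loose on the board at the other end. Leave it. Origin at the centre of its underside, own y along its length.
- glue_bottle: A bystander: upright glue bottle 45 x 62 x 196 mm standing on the bench to the far right. Origin at the centre of its underside.
- block_3: A bystander: loose wood block 55 x 120 x 40 mm on the bench to the left of the press. Origin at the centre of its underside.
There are look-alikes about, which are no part of the job. What is shaped like the short_block but black or pink is not meant.

How it is judged:
By the outcome, as a careful person would: the job done as asked, in the order asked, and still so for the second after the job is handed in, while the arm keeps its last pose, push and grip.
It also fails if it takes over 64 s, if anything falls off the work surface, if the arm or the gripper's body presses on something with over 40 N, if the wrist force passes 120 N, or if a joint passes its speed limit or range.

ROBOT

A 6-joint arm with a two-finger parallel gripper is mounted at the origin on a cart in front of the work surface, level with it; the furniture and walls round the work are solid. World frame = base frame: x ahead of the robot, y to its left, z up, the work surface at z = 0. Lengths are in m, angles in rad, forces in N, time in s.
With the tool pointing down it reaches from about 0.325 to 0.9 m from the base axis. Payload 6.1 kg.
Tool frame: the origin (TCP) lies midway between the tips of the shut fingers; the grasp point (between the pads) lies 19 mm behind it; z points along the fingers, y is the line along which they close (so a half turn about z gives the same grasp; the last joint's range is limited). The gripper opens to 85 mm and grips with 20 to 120 N. Pads are 22 mm wide; open, the fingers measure 114 mm over their backs; the gripper's body (76 mm by 85 mm) begins 54 mm behind the grasp point. The pads swing forward as they close: fully open they stand 13 mm farther back than shut.
Start: joints at [-1.334, 0.22, 1.526, -0, 1.395, -0.126], TCP at [0.222, -0.584, 0.231] pointing down, gripper open.
Joint ranges: [-2.98, 2.98], [-0.91, 2.08], [0.09, 2.57], [-1.24, 4.39], [0.2, 2.65], [-2.68, 2.68]. Speed limits (rad/s): [2.57, 2.57, 3.01, 3.14, 3.14, 3.14].

INTERFACE

Orientations are given as [roll, pitch, yaw] about the fixed x, y, z axes, in that order (R = Rz(yaw) Ry(pitch) Rx(roll)).
In Python, from plant import movep, move_l, set_joints, gripper_to, hold, inverse_kinematics, observe, get_image, get_calibration, Unreachable, job_done gives the robot as it stands. Calls block until the motion is done:
- movep(position, orientation): joint-space move of the TCP to a pose.
- move_l(position, feed=0.15, rotation=None, max_force=None): straight line of the TCP; rotation=None keeps the orientation; feed is the mean speed in m/s. With max_force (N) it stops when the force on the tool has changed by that much, and returns True; else False.
- set_joints(angles): joint-space move.
- gripper_to(opening, f_grip=None): finger opening in m; f_grip is the grip in N (None keeps the last); returns when the fingers have stopped.
- hold(seconds).
- inverse_kinematics(position, orientation): joint angles nearest the present ones, or None.
- observe(): the state.
- get_image(name): name is "scene" or "top" or "wrist"; returns (picture, depth): 420x560x3 uint8, red, green, blue; 420x560 float32, m along the optical axis (not along the pixel's ray), 0 where there is no reading.
- get_calibration(name): a dict with "intrinsics" (3x3 intrinsics, pixels), "world_from_camera" (4x4, takes a point from camera to world coordinates). Camera axes: x right, y down, z forward; pixel columns grow to the right and rows downward; lengths in m; the calibration is good to about 2 mm. The wrist camera is an equidistant fisheye: a pixel r from the principal point sees the ray r / f radians off the axis. A picture is of the moment at which its call begins: read the wrist's pose just before it. get_calibration takes no time and is no camera call; for the wrist camera it gives the pose at the moment of the call.
A pose or a line that the arm cannot do raises Unreachable and nothing moves.
- job_done(): hands the job in; it is judged then, once.
The state is a dict: "time_s": time; "q": joint angles; "joint_velocities": joint speeds; "joint_torque": joint torques, N m; "eef_pos": TCP position; "tcp_rot": TCP orientation; "ft_force": force on the tool from outside, world axes, zero at the start; "torque": the same for the moment, N m; "opening": finger opening in m; "grasp_force": force on a finger pad.
Only numpy, scipy, OpenCV 4.12 (cv2) and the standard library are available. Lean on these libraries where they do the work, as an engineer would, in place of code of your own. Each camera call takes 0.05 s, during which the arm holds its last target. There are 200 camera calls.

## Working session

There is one attempt and no reset: what is moved stays moved. The work goes in short steps, each a Python script; the robot and the scene stay as the last script left them, time stands still between calls to the robot, and variables do not carry over. Pictures are saved under pics/ and viewed, at most 10 in all, crops included, and the job is handed in when it is done.

```bash
mkdir -p pics; ls; python3 - <<'E'
from plant import *
import cv2, numpy as np
for n in ("scene","top"):
    im,d=get_image(n); cv2.imwrite(f"pics/{n}0.png",im[:,:,::-1]); np.savez(f"pics/{n}0.npz",im=im,d=d)
    c=get_calibration(n); print(n,np.round(c["intrinsics"],1).tolist(),np.round(c["world_from_camera"],3).tolist(),(d>0).mean())
o=observe();print(o["time_s"],o["ft_force"],o["tcp_rot"],o["opening"])
E
```

```text
pics
scene [[385.6, 0.0, 282.1], [0.0, 385.6, 213.6], [0.0, 0.0, 1.0]] [[-0.91, -0.237, 0.339, 0.136], [-0.414, 0.522, -0.746, 0.901], [0.0, -0.819, -0.573, 0.855], [0.0, 0.0, 0.0, 1.0]] 0.8915773809523809
top [[485.4, 0.0, 276.3], [0.0, 485.4, 215.1], [0.0, 0.0, 1.0]] [[0.016, -0.983, 0.181, 0.338], [-1.0, -0.017, -0.002, 0.011], [0.005, -0.181, -0.983, 1.411], [0.0, 0.0, 0.0, 1.0]] 0.9961352040816327
0.1 [0.357231   0.30208626 0.24960949] [-3.13984609e+00 -2.17856762e-04  3.62827033e-01] 0.08527547882937943
```

View pics/scene0.png

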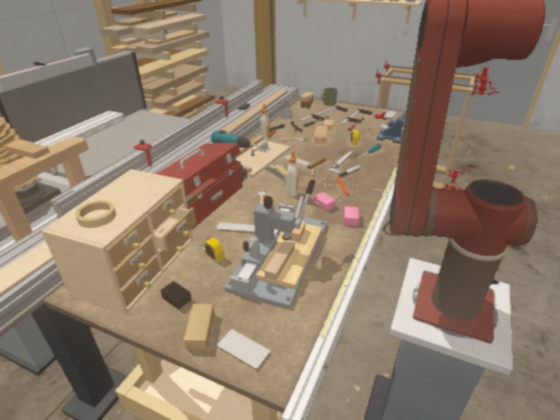

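View pics/top0.png

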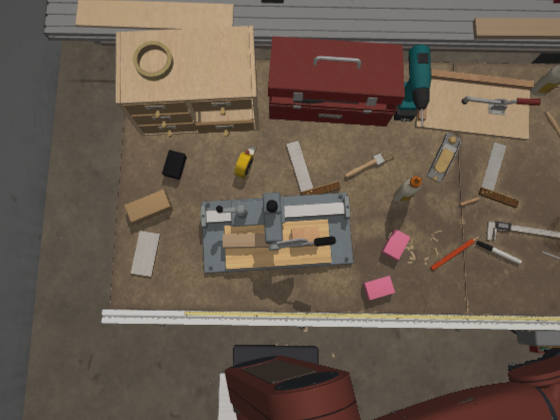

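The scene view shows the press near (280,250). In the top view the bed spans columns 202–352 and rows 196–272. The slide knob is at about (271,206), the clamp knob at (220,209) and the grip at (325,241). There is a wood block at about (245,240) and another at (305,235). Pink look-alikes lie at (397,244) and (379,288), a black one at (174,165), and block_3 at (148,207). Next I'll take a close crop.

```bash
python3 - <<'E'
import cv2, numpy as np
a=cv2.imread("pics/top0.png")[185:280,190:365]; b=cv2.imread("pics/scene0.png")[180:305,220:340]
a=cv2.resize(a,None,fx=4.5,fy=4.5,interpolation=cv2.INTER_CUBIC)
cv2.imwrite("pics/c1.png",a[:,:800]); cv2.imwrite("pics/c2.png",cv2.resize(b,None,fx=4.5,fy=4.5,interpolation=cv2.INTER_CUBIC))
E
```

```text
(no output)
```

View pics/c1.png

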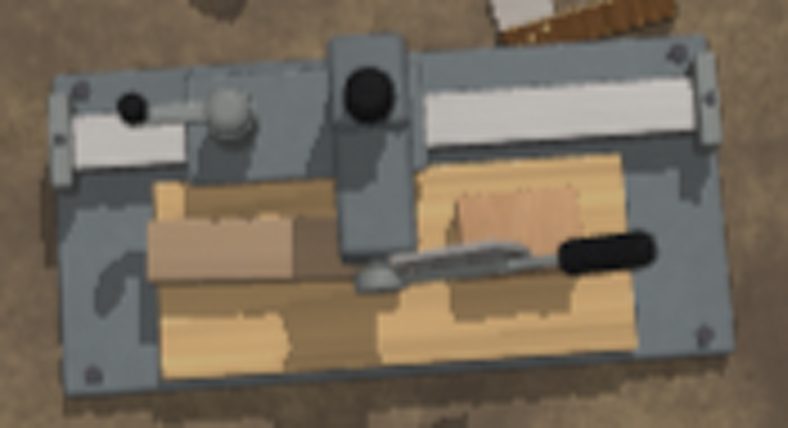

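View pics/c2.png

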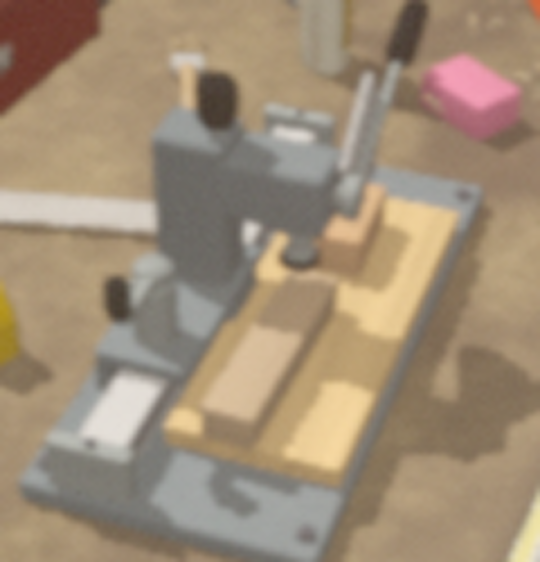

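The crops confirm the choice. The short block is the plain wood one at the bed's -y end, at top-view pixel (304,235). The long one at (245,240) is the bystander, and the pink and black ones are look-alikes. The slide knob is at (272,206), the clamp knob at (219.5,209), its hub at (241,210) and the grip at (325,241).

```bash
cat > h.py <<'E'
from plant import *
import cv2, numpy as np
def rays(name,px,c=None):
    c=c or get_calibration(name); K=c["intrinsics"]; T=c["world_from_camera"]
    px=np.atleast_2d(np.float64(px)); v=(px-K[:2,2])/[K[0,0],K[1,1]]
    if name=="wrist":
        r=np.linalg.norm(v,axis=1,keepdims=True)+1e-12
        d=np.hstack([v/r*np.sin(r),np.cos(r)])
    else: d=np.hstack([v,np.ones((len(v),1))])
    return T[:3,3],d@T[:3,:3].T
def plane(name,px,z,c=None):
    o,d=rays(name,px,c); return o+d*((z-o[2])/d[:,2:])
def cross(obs):
    "least-squares meeting point of rays [(o,d),..]"
    A=np.zeros((3,3));b=np.zeros(3)
    for o,d in obs:
        d=d.ravel()/np.linalg.norm(d); P=np.eye(3)-np.outer(d,d); A+=P; b+=P@o
    p=np.linalg.solve(A,b)
    return p,[float(np.linalg.norm(np.cross(p-o,d.ravel()/np.linalg.norm(d)))) for o,d in obs]
E
python3 - <<'E'
from h import *
f=lambda u,v:(190+u/4.5,185+v/4.5)
cs=[f(*p) for p in [(55,75),(708,38),(733,352),(65,393)]]
P=plane("top",cs,.018); print(P.round(3).tolist())
print("yaws",[np.degrees(np.arctan2(-(b-a)[0],(b-a)[1])).round(2) for a,b in ((P[1],P[0]),(P[2],P[3]))])
for n,p,z in (("slide",f(369,92),.226),("clamp",f(132,107),.154),("block",f(518,225),.07),("grip",f(607,252),.21)): print(n,plane("top",p,z).round(3))
c=get_calibration("wrist");print(c["intrinsics"].round(1).tolist(),c["world_from_camera"].round(3).tolist(),observe()["eef_pos"])
for p in ([.5,.1,.42],[.5,-.1,.42]):
  for y in (0,1.57,-1.57): 
    print(p,y,inverse_kinematics(p,[np.pi,0,y]))
E
```

```text
[[0.631, 0.226, 0.018], [0.663, -0.2, 0.018], [0.458, -0.214, 0.018], [0.425, 0.211, 0.018]]
yaws [np.float64(4.32), np.float64(4.46)]
slide [[0.58  0.02  0.226]]
clamp [[0.584 0.159 0.154]]
block [[ 0.53  -0.073  0.07 ]]
grip [[ 0.496 -0.114  0.21 ]]
[[325.2, 0.0, 275.5], [0.0, 325.2, 214.7], [0.0, 0.0, 1.0]] [[0.356, -0.895, -0.268, 0.29], [-0.935, -0.341, -0.1, -0.558], [-0.002, 0.286, -0.958, 0.372], [0.0, 0.0, 0.0, 1.0]] [ 0.221676   -0.58378145  0.23030171]
[0.5, 0.1, 0.42] 0 [ 4.26311976e-02 -1.10428146e-01  1.52454041e+00 -4.44089210e-16
  1.72748038e+00  1.61342752e+00]
[0.5, 0.1, 0.42] 1.57 [ 4.26311976e-02 -1.10428146e-01  1.52454041e+00 -4.44089210e-16
  1.72748038e+00  4.34275244e-02]
[0.5, 0.1, 0.42] -1.57 None
[0.5, -0.1, 0.42] 0 [-3.52159922e-01 -1.10428146e-01  1.52454041e+00 -4.44089210e-16
  1.72748038e+00  1.21863640e+00]
[0.5, -0.1, 0.42] 1.57 [-0.35215992 -0.11042815  1.52454041  0.          1.72748038 -0.3513636 ]
[0.5, -0.1, 0.42] -1.57 None
```

```bash
python3 - <<'E'
from h import *
p=observe()["eef_pos"]; move_l([p[0],p[1],.38],feed=.3)
for i,y in enumerate((-.1,.1)):
    movep([.47,y,.38],[np.pi,0,0]); hold(.2)
    c=get_calibration("wrist"); im,d=get_image("wrist")
    np.savez(f"pics/w{i}.npz",im=im,d=d,**c); cv2.imwrite(f"pics/w{i}.png",im[:,:,::-1])
print(observe()["time_s"],c["world_from_camera"].round(3).tolist())
a=cv2.imread("pics/w0.png");b=cv2.imread("pics/w1.png")
cv2.imwrite("pics/w01.png",cv2.resize(np.vstack([a,b])[:, :],(560,840))[:, :])
E
python3 - <<'E'
import cv2
E
ls pics
```

```text
4.025 [[-0.001, -0.958, -0.286, 0.543], [-1.0, 0.001, 0.001, 0.099], [-0.001, 0.286, -0.958, 0.522], [0.0, 0.0, 0.0, 1.0]]
c1.png
c2.png
scene0.npz
scene0.png
top0.npz
top0.png
w0.npz
w0.png
w01.png
w1.npz
w1.png
```

View pics/w0.png

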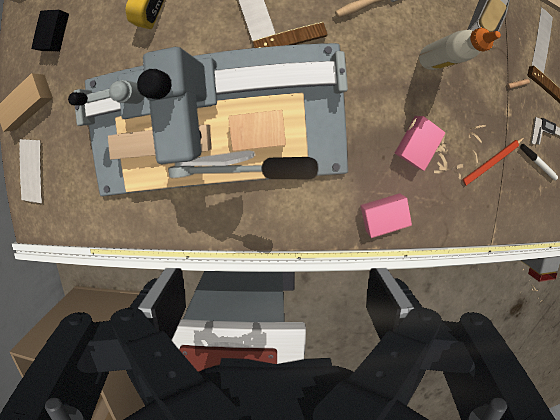

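View pics/w1.png

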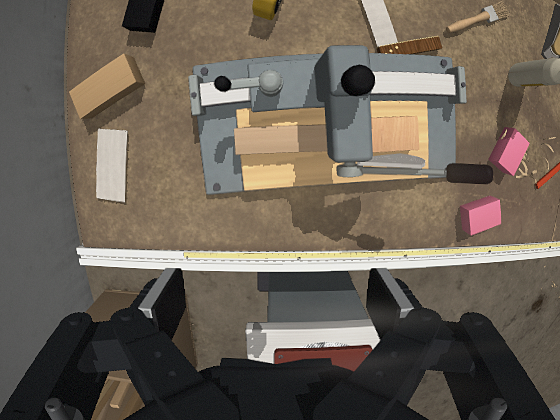

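The w0 view shows the slide knob at (154,84), clamp knob at (77,98), grip at (289,168) and the whole top of the short block at columns 229–286, rows 111–151. In w1 the slide knob is at (358,80), the clamp knob at (222,84) and the grip at (470,174), with the block partly hidden at (395,134). Next I'll triangulate them.

```bash
python3 - <<'E'
from h import *
W=[np.load(f"pics/w{i}.npz") for i in (0,1)]
seeds={"slide":[(154,84),(358,80)],"clamp":[(77,98),(222,84)],"grip":[(289,168),(470,174)],"hub":[(121,91),(270,82)]}
for n,s in seeds.items():
    obs=[];cen=[]
    for w,p in zip(W,s):
        g=w["im"].max(2)
        if n=="hub": obs.append((rays("wrist",p,w)));cen.append(p);continue
        m=(g<60).astype(np.uint8); k,l,st,c=cv2.connectedComponentsWithStats(m)
        i=l[p[1],p[0]]; cnt=max(cv2.findContours((l==i).astype(np.uint8),0,1)[0],key=cv2.contourArea)
        r=cv2.minAreaRect(cnt); cen.append((np.round(r[0],1).tolist(),np.round(r[1],1).tolist(),int(st[i,4])))
        obs.append(rays("wrist",r[0],w))
    x,e=cross(obs); print(n,x.round(4),np.round(e,4),cen)
w=W[0]; im=w["im"]; hsv=cv2.cvtColor(im,cv2.COLOR_RGB2HSV)
for p in ((257,130),(240,120),(275,145),(295,130),(240,103),(220,120)): print(p,hsv[p[1],p[0]],end=" ")
for t in (6,9,12):
    ref=hsv[122:140,240:275].reshape(-1,3).mean(0)
    d=np.abs(hsv.astype(int)-ref); m=((d[...,0]<3)&(d[...,1]<t*3)&(d[...,2]<t*4)).astype(np.uint8)
    m=cv2.morphologyEx(m,cv2.MORPH_OPEN,np.ones((3,3)));k,l,st,c=cv2.connectedComponentsWithStats(m)
    i=l[130,257];cnt=max(cv2.findContours((l==i).astype(np.uint8),0,1)[0],key=cv2.contourArea)
    box=cv2.boxPoints(cv2.minAreaRect(cnt)); P=plane("wrist",box,.07,w)
    print("\n",t,ref.round(),st[i],box.round(1).tolist(),P[:,:2].round(4).tolist(),P.mean(0).round(4),[np.linalg.norm(P[j]-P[j-1]).round(4) for j in range(4)])
cv2.imwrite("pics/c3.png",cv2.resize(im[60:200,60:360,::-1],None,fx=2.6,fy=2.6,interpolation=cv2.INTER_CUBIC))
E
```

```text
slide [0.5841 0.0202 0.2085] [0.0004 0.0004] [([154.0, 84.0], [30.0, 34.0], 845), ([357.5, 80.0], [30.0, 33.0], 840)]
clamp [0.5876 0.1608 0.1386] [0.0001 0.0001] [([77.4, 98.6], [18.9, 12.7], 212), ([222.5, 83.5], [17.0, 14.1], 200)]
grip [ 0.4968 -0.1134  0.2095] [0.0001 0.0001] [([289.5, 167.5], [21.0, 55.0], 1130), ([469.0, 173.3], [46.4, 19.1], 855)]
hub [0.5917 0.1059 0.1122] [0.0004 0.0004] [(121, 91), (270, 82)]
(257, 130) [ 16  97 229] (240, 120) [ 15  98 234] (275, 145) [ 15 100 232] (295, 130) [ 23  91 238] (240, 103) [ 18 104 226] (220, 120) [ 23  91 238] 
 6 [ 15. 100. 227.] [ 229  110   57   40 1881] [[227.8000030517578, 114.9000015258789], [282.0, 108.9000015258789], [285.8999938964844, 143.89999389648438], [231.6999969482422, 149.89999389648438]] [[0.5509, -0.034], [0.5583, -0.1086], [0.5096, -0.1141], [0.5017, -0.0387]] [ 0.5301 -0.0739  0.07  ] [np.float64(0.0494), np.float64(0.075), np.float64(0.049), np.float64(0.0759)]

 9 [ 15. 100. 227.] [ 228  110   58   41 1916] [[227.5, 115.0999984741211], [281.8999938964844, 108.80000305175781], [286.0, 144.10000610351562], [231.60000610351562, 150.39999389648438]] [[0.5506, -0.0337], [0.5584, -0.1085], [0.5094, -0.1143], [0.501, -0.0386]] [ 0.5299 -0.0738  0.07  ] [np.float64(0.0498), np.float64(0.0752), np.float64(0.0494), np.float64(0.0761)]

 12 [ 15. 100. 227.] [ 228  110   58   41 1935] [[227.5, 114.9000015258789], [282.1000061035156, 108.9000015258789], [286.0, 144.39999389648438], [231.5, 150.5]] [[0.5509, -0.0337], [0.5583, -0.1088], [0.5089, -0.1144], [0.5009, -0.0384]] [ 0.5297 -0.0738  0.07  ] [np.float64(0.0502), np.float64(0.0754), np.float64(0.0498), np.float64(0.0764)]
```

View pics/c3.png

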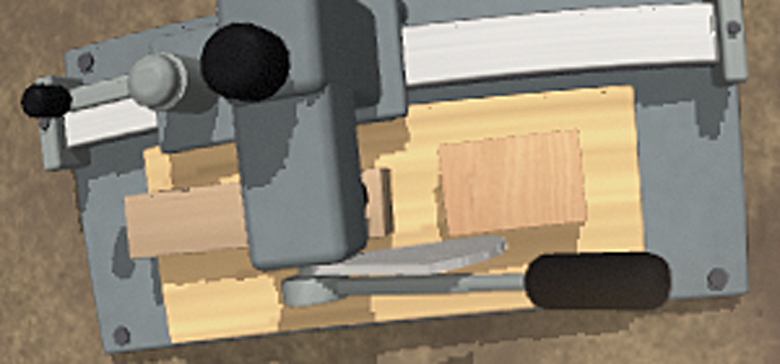

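The triangulated knob heights match the description: mid-heights are 0.208 and 0.139, and the grip is at 0.2095. The block centre is (0.530, -0.074), which puts it 89.5 mm to -y of the pad along the rail. I'll start with the clamp.

```bash
cat >> h.py <<'E'
YAW=np.radians(4.5); U=np.array([-np.sin(YAW),np.cos(YAW)]); X=np.array([U[1],-U[0]])
SL=np.array([.5841,.0202]); CK=np.array([.5876,.1608]); AX=CK-.055*U; BL=np.array([.5299,-.0738])
def ck(th,s=0): return AX+s*U+.055*np.array([-np.sin(th+YAW),np.cos(th+YAW)])
def st(m=""):
    o=observe(); print(m,"t",round(o["time_s"],1),o["eef_pos"].round(4),"F",o["ft_force"].round(1),"op",round(o["opening"],4),"gf",np.round(o["grasp_force"],1)); return o
E
python3 - <<'E'
from h import *
R=[np.pi,0,np.pi/2+YAW]
gripper_to(.05)
movep([*CK,.25],R); st("above")
print(move_l([*CK,.129],feed=.12,max_force=12)); st("down")
gripper_to(.0,30); st("grip")
for th in np.linspace(.2,1.15,6): move_l([*ck(th),.129],feed=.1)
st("swung")
hold(.1)
E
```

```text
above t 5.9 [0.5877 0.1608 0.2505] F [-0.5  0.   0.4] op 0.0499 gf 0.0
False
down t 7.0 [0.5884 0.1609 0.1301] F [-0.2 -0.9 -0.4] op 0.0501 gf 0.0
grip t 7.4 [0.588  0.1609 0.1298] F [0.3 0.5 2.5] op 0.0167 gf 29.2
swung t 9.0 [0.5402 0.1236 0.1295] F [-0.8 -1.8  6.5] op 0.0169 gf 30.2
```

```bash
python3 - <<'E'
from h import *
R=[np.pi,0,YAW]
gripper_to(.05); p=observe()["eef_pos"]; move_l([p[0],p[1],.27],feed=.25); st("up")
gripper_to(.06)
movep([*SL,.30],R)
print(move_l([*SL,.203],feed=.15,max_force=12)); st("down")
gripper_to(.0,60); o=st("grip")
d=(BL-SL)@U; print("d",d)
q=o["eef_pos"][:2]
print(move_l([*(q+d*U),.203],feed=.06,max_force=30)); hold(.3); o=st("slid"); print("moved",(o["eef_pos"][:2]-q)@U,"knob vs block along rail",(o["eef_pos"][:2]-BL)@U)
E
```

```text
up t 10.2 [0.539  0.1243 0.2685] F [-0.1 -0.6 -0.6] op 0.0496 gf 0.0
False
down t 12.5 [0.5847 0.0203 0.204 ] F [ 0.3  0.1 -0.1] op 0.06 gf 0.0
grip t 12.9 [0.585  0.0197 0.2048] F [-2.1 -1.1  6. ] op 0.0274 gf 59.1
d -0.08945774638246484
False
slid t 14.8 [ 0.5921 -0.0679  0.2048] F [-4.9  7.   7.7] op 0.0274 gf 59.5
moved -0.08790064912325805 knob vs block along rail 0.001037490112694204
```

```bash
python3 - <<'E'
from h import *
o=observe(); p=o["eef_pos"]
move_l([*(p[:2]-.0015*U),.2035],feed=.05); st("nudge")
gripper_to(.06); p=observe()["eef_pos"]; move_l([p[0],p[1],.31],feed=.3)
movep([.47,-.04,.36],[np.pi,0,0]); hold(.2)
c=get_calibration("wrist"); im,d=get_image("wrist"); np.savez("pics/w2.npz",im=im,d=d,**c)
m=(im.max(2)<60).astype(np.uint8); k,l,s,cc=cv2.connectedComponentsWithStats(m)
for i in range(1,k):
    if 80<s[i,4]<3000 and s[i,1]<220:
        cnt=max(cv2.findContours((l==i).astype(np.uint8),0,1)[0],key=cv2.contourArea); r=cv2.minAreaRect(cnt)[0]
        print(np.round(r,1),s[i,4],[plane("wrist",r,z,c)[0,:2].round(4).tolist() for z in (.2085,.1386)])
cv2.imwrite("pics/c4.png",cv2.resize(im[:210,60:500,::-1],None,fx=1.8,fy=1.8,interpolation=cv2.INTER_CUBIC)); st()
E
```

```text
nudge t 15.1 [ 0.5921 -0.0678  0.2049] F [-4.   5.3  6.9] op 0.0274 gf 59.3
[68.7 20. ] 1340 [[0.664, 0.1734], [0.6929, 0.2244]]
[185.    6.5] 112 [[0.6539, 0.0435], [0.6805, 0.0635]]
[509.5  18. ] 195 [[0.6767, -0.2911], [0.7087, -0.3513]]
[279.9  69. ] 111 [[0.5888, -0.0431], [0.5997, -0.0439]]
[307.  67.] 948 [[0.5911, -0.067], [0.6025, -0.0735]]
[152.4 105.4] 103 [[0.5605, 0.0744], [0.5647, 0.1018]]
[207.2 117.4] 223 [[0.5462, 0.0219], [0.547, 0.0367]]
[553.5 156. ] 109 [[0.5286, -0.3701], [0.5251, -0.4492]]
[440. 168.] 1088 [[0.5035, -0.2015], [0.494, -0.2402]]
 t 16.9 [ 0.4703 -0.0402  0.3587] F [0.1 0.4 0.1] op 0.0603 gf 0.0
```

View pics/c4.png

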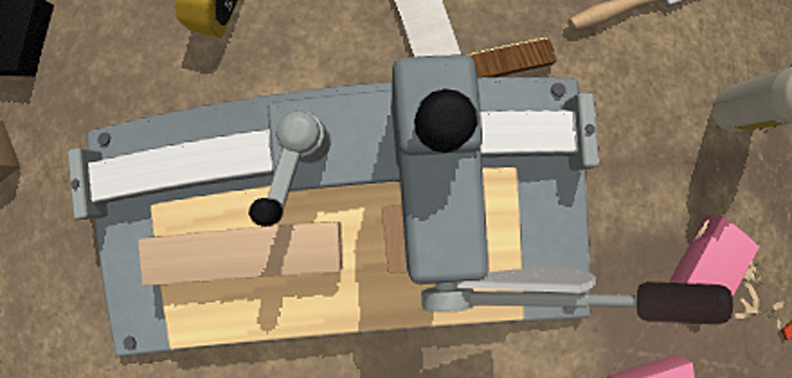

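The view shows the clamp swung out, with its knob at crop pixel (265,211). The slide knob is at (445,120) and the head now covers the short block. The knob is about 2 mm short, so I'll nudge it and then lock it.

```bash
python3 - <<'E'
from h import *
K=np.array([.5912,-.0673]); R=[np.pi,0,YAW]
movep([*K,.29],R); move_l([*K,.203],feed=.2,max_force=12); gripper_to(0,60); o=st("grip"); q=o["eef_pos"][:2]
for k in range(1,7):
    move_l([*(q-.001*k*U),.203],feed=.03); m=(observe()["eef_pos"][:2]-q)@U
    if m<-.0014: break
print(k,m); gripper_to(.06); p=st("rel")["eef_pos"]
move_l([p[0],p[1],.29],feed=.3)
s=-.0875+m; np.save("s.npy",s); R=[np.pi,0,np.pi/2+YAW]
gripper_to(.05); c=ck(1.15,s); print(c)
movep([*c,.25],R); print(move_l([*c,.129],feed=.15,max_force=12)); st("down")
gripper_to(0,30); st("grip")
for th in np.linspace(.95,.1,6): move_l([*ck(th,s),.129],feed=.1)
print(move_l([*ck(-.06,s),.129],feed=.04,max_force=12)); o=st("locked")
v=o["eef_pos"][:2]-AX-s*U; print("angle",np.arctan2(-v@X,v@U),np.linalg.norm(v))
E
```

```text
grip t 18.5 [ 0.5924 -0.0677  0.2058] F [-2.1  0.7  6.9] op 0.0275 gf 58.9
3 -0.0014194419533269415
rel t 19.6 [ 0.5927 -0.071   0.203 ] F [-1.2  0.3 -0.1] op 0.0601 gf 0.0
[0.5470818  0.03578296]
False
down t 22.6 [0.5479 0.0357 0.13  ] F [-0.1  0.2  0.6] op 0.0499 gf 0.0
grip t 23.0 [0.5475 0.0358 0.13  ] F [-2.8 -0.2  5.4] op 0.0172 gf 29.3
True
locked t 24.8 [0.5956 0.0732 0.1298] F [-6.  -0.5  7.9] op 0.0166 gf 29.9
angle -0.02012356930115499 0.055998781047419656
```

```bash
cat >> h.py <<'E'
G0=np.array([.4968,-.1134])
def grip(a,s): e=.45-a; return np.array([*(G0+s*U+.14*(np.cos(.45)-np.cos(e))*U),.150+.14*np.sin(e)])
E
python3 - <<'E'
from h import *
s=float(np.load("s.npy"))
gripper_to(.05); p=observe()["eef_pos"]; move_l([p[0],p[1],.29],feed=.3)
gripper_to(0)
movep([.47,-.04,.36],[np.pi,0,0]); hold(.2)
c=get_calibration("wrist"); im,d=get_image("wrist"); np.savez("pics/w3.npz",im=im,d=d,**c)
m=(im.max(2)<60).astype(np.uint8); k,l,t,cc=cv2.connectedComponentsWithStats(m)
for i in range(1,k):
    if 80<t[i,4]<3000 and t[i,1]<220:
        cnt=max(cv2.findContours((l==i).astype(np.uint8),0,1)[0],key=cv2.contourArea); r=cv2.minAreaRect(cnt)[0]
        print(np.round(r,1),t[i,4],[plane("wrist",r,z,c)[0,:2].round(4).tolist() for z in (.2085,.1386)])
print("expect slide",SL+s*U,"clamp",ck(0,s),"grip",grip(0,s))
for a in (0,.6,.65):
    g=grip(a,s); print(a,g.round(4),inverse_kinematics([g[0],g[1],g[2]+.011],[np.pi,0,YAW]) is not None)
st()
cv2.imwrite("pics/c5.png",cv2.resize(im[:210,60:500,::-1],None,fx=1.8,fy=1.8,interpolation=cv2.INTER_CUBIC)); st()
E
```

```text
[69.4 20.2] 1349 [[0.664, 0.1739], [0.6929, 0.2248]]
[186.   7.] 121 [[0.6539, 0.0435], [0.6804, 0.0632]]
[509.2  18.6] 162 [[0.6771, -0.2914], [0.7091, -0.3515]]
[281.6  68. ] 99 [[0.5901, -0.0442], [0.6014, -0.0454]]
[309.1  67.1] 944 [[0.5915, -0.0685], [0.6031, -0.0755]]
[176.5  77.5] 244 [[0.5851, 0.0512], [0.5952, 0.0728]]
[553.2 156.3] 112 [[0.5287, -0.3708], [0.5253, -0.4499]]
[440.9 168. ] 1066 [[0.5037, -0.2029], [0.4944, -0.242]]
expect slide [ 0.59107654 -0.06844533] clamp [0.59457654 0.07215467] grip [ 0.50377654 -0.20204533  0.21089517]
0 [ 0.5038 -0.202   0.2109] True
0.6 [ 0.5047 -0.2144  0.1291] True
0.65 [ 0.5047 -0.2132  0.1222] True
 t 27.9 [ 0.4701 -0.0398  0.3597] F [-0.3 -0.3  0.6] op 0.0 gf 0.0
 t 27.9 [ 0.4701 -0.0398  0.3597] F [-0.3 -0.3  0.6] op 0.0 gf 0.0
```

View pics/c5.png

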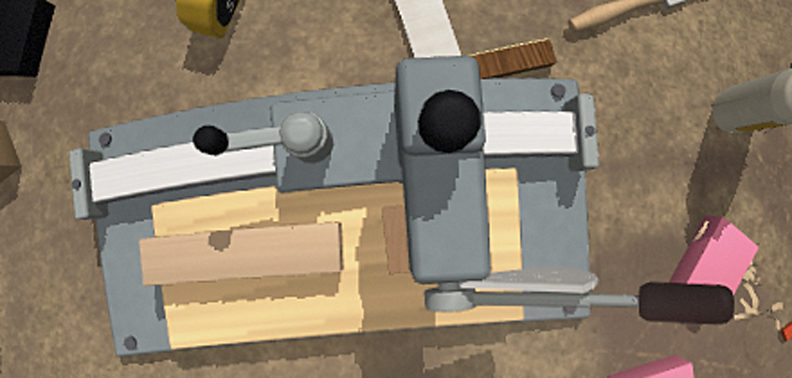

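The clamp is back in line with the rail (knob at crop pixel (211,140)), and the pad is within 0.5 mm of the block centre. Next I'll press the lever.

```bash
python3 - <<'E'
from h import *
s=float(np.load("s.npy")); R=[np.pi,0,YAW]; g=grip(0,s)
gripper_to(0,60)
movep([g[0],g[1],.29],R); move_l([g[0],g[1],g[2]+.02],feed=.15,max_force=10); st("near")
for a in [.03,.1,.15,.2,.25,.3,.35,.4,.45,.5,.54,.57]:
    g=grip(a,s); move_l([g[0],g[1],g[2]+.0115],feed=.1); o=observe(); z=o["eef_pos"][2]
    print(a,"z err",round(z-g[2]-.0115,4),"F",o["ft_force"].round(1),"lever",round(.45-np.arcsin((z-.0113-.15)/.14),3))
hold(.2); st()
for n in ("scene","wrist"):
    im,d=get_image(n); np.savez(f"pics/p_{n}.npz",im=im,d=d); cv2.imwrite(f"pics/p_{n}.png",im[:,:,::-1])
im=cv2.imread("pics/p_scene.png")[180:290,230:340]; w=cv2.imread("pics/p_wrist.png")
cv2.imwrite("pics/p.png",np.hstack([cv2.resize(im,(400,400),interpolation=cv2.INTER_CUBIC),cv2.resize(w[:400,80:480],(400,400))]))
E
```

```text
near t 29.4 [ 0.5043 -0.2014  0.232 ] F [ 0.1 -0.4 -0.1] op -0.0 gf 0.0
0.03 z err 0.0024 F [0.8 0.1 5.7] lever 0.009
0.1 z err 0.0015 F [ 1.2 -0.3  4.6] lever 0.087
0.15 z err 0.0008 F [ 0.8 -0.8  3.8] lever 0.142
0.2 z err 0.0007 F [ 0.8 -0.2  5.9] lever 0.193
0.25 z err 0.001 F [ 0.2 -2.1  5.8] lever 0.241
0.3 z err 0.0008 F [-0.8 -2.3  6.6] lever 0.293
0.35 z err 0.0005 F [ 0.1 -2.4  4.6] lever 0.345
0.4 z err 0.0007 F [ 0.1 -2.3  7.1] lever 0.393
0.45 z err 0.0015 F [-1.1 -4.3  9.4] lever 0.438
0.5 z err 0.0015 F [-1.2 -5.5  8.2] lever 0.488
0.54 z err 0.0015 F [ 0.1 -6.2  6.6] lever 0.528
0.57 z err 0.0017 F [ 0.4 -7.3  7.5] lever 0.557
 t 32.6 [ 0.5056 -0.217   0.1465] F [-0.3 -7.4  6.1] op 0.0001 gf 4.0
```

View pics/p.png

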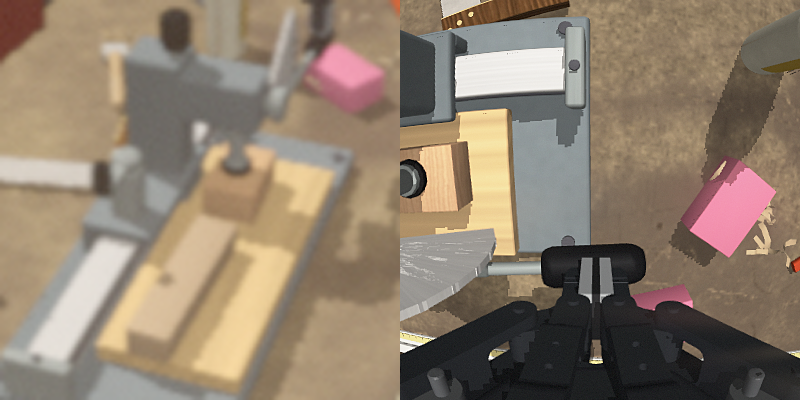

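The pad is down on the short block, at crop pixel (235,165) on the left and (410,178) on the right, and the fingertips sit on the middle of the grip. The side force is friction: the contact point drifts outward as the lever turns, and I didn't follow it. I'll follow it now, go to 0.6, and check the angle from the wrist depth.

```bash
python3 - <<'E'
from h import *
s=float(np.load("s.npy")); g=grip(.6,s)
xy=g[:2]-.0045*U
for dz in (.0115,.0108,.0101):
    move_l([*xy,g[2]+dz],feed=.03); hold(.15); o=observe(); z=o["eef_pos"][2]
    a=.45-np.arcsin((z-.0113-.15)/.14); print(dz,o["eef_pos"].round(4),"F",o["ft_force"].round(1),"lever",round(a,3))
    if a>.59: break
c=get_calibration("wrist"); im,d=get_image("wrist"); cv2.imwrite("pics/q.png",im[:,:,::-1]); np.savez("pics/q.npz",im=im,d=d,**c)
vv,uu=np.mgrid[:420,:560]; o_,r=rays("wrist",np.c_[uu.ravel(),vv.ravel()],c)
T=c["world_from_camera"]; zc=(r@T[:3,:3])[:,2:]
P=(o_+r/zc*d.reshape(-1,1)).reshape(420,560,3)
piv=g[:2]+.14*np.cos(-.15)*U
rel=P[...,:2]-piv; y=rel@U; x=rel@X
prof=[]
for y0 in np.arange(-.175,-.04,.008):
    m=(abs(y-y0)<.004)&(abs(x)<.013)&(P[...,2]>.1)&(P[...,2]<.19)&(d>0)
    print(round(y0,3),m.sum(),np.round(np.percentile(P[m][:,2],[50,95]),4) if m.sum() else "")
E
```

```text
0.0115 [ 0.5057 -0.2182  0.1418] F [0.1 2.7 9.8] lever 0.59
0.0108 [ 0.5058 -0.2182  0.1413] F [-1.1  1.6 11. ] lever 0.593
-0.175 35 [0.189  0.1899]
-0.167 185 [0.1349 0.189 ]
-0.159 726 [0.1364 0.1885]
-0.151 1065 [0.1582 0.1885]
-0.143 1871 [0.1771 0.1886]
-0.135 1133 [0.163  0.1891]
-0.127 902 [0.1421 0.1884]
-0.119 762 [0.1418 0.1883]
-0.111 321 [0.1375 0.1892]
-0.103 207 [0.1373 0.1387]
-0.095 207 [0.1385 0.1402]
-0.087 990 [0.1528 0.1769]
-0.079 1304 [0.1658 0.1881]
-0.071 1045 [0.1618 0.1876]
-0.063 979 [0.1624 0.1874]
-0.055 884 [0.1626 0.1879]
-0.047 813 [0.1636 0.1878]
```

```bash
python3 - <<'E'
from h import *
hold(.5); st("final"); print(job_done())
E
```

```text
final t 34.2 [ 0.5058 -0.2182  0.1413] F [-0.7  2.  10.6] op 0.0001 gf 5.0
the job is handed in; nothing more can be done
None
```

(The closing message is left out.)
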